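# Clamp the dicing grid with its wing nut

## Robot

A 6-joint arm with a two-finger parallel gripper is mounted at the origin on the work surface. World frame = base frame: x ahead of the robot, y to its left, z up, the work surface at z = 0. Lengths are in mm, angles in rad, forces in N, time in s.
With the tool pointing down it reaches from about 275 to 975 mm from the base axis. Payload 8.4 kg.
Tool frame: the origin (TCP) lies midway between the tips of the shut fingers; the grasp point (between the pads) lies 19 mm behind it (manip.grip_depth is the distance from the TCP to the grasp point, in mm); z points along the fingers, x is the direction in which the jaws open and shut, and the axes are right-handed (so a half turn about z gives the same grasp; the last joint's range is limited). The gripper opens to 92 mm and grips with 3 to 60 N. Pads are 20 mm wide; open, the fingers measure 128 mm over their backs; the gripper's body (75 mm by 189 mm) begins 69 mm behind the grasp point.
Start: joints at [-1.304, 0.353, 1.633, -0, 1.155, -0.002], TCP at [165.983, -602.559, 214.583] pointing down, gripper open.
Joint ranges: [-2.63, 2.63], [-0.92, 2.1], [0.06, 2.66], [-1.3, 4.44], [0, 2.69], [-3.02, 3.02]. Speed limits (rad/s): [2.22, 2.22, 2.79, 3.14, 3.14, 3.14].

## Interface

Orientations are given as a rotation vector (axis times angle).
In Python, from cell import monitor, cams, workorder, manip gives the robot as it stands. The module is installed in compiled form; this text tells all that it offers.
- The arm moves only by the tool apply_moves, never from a script. Its argument "deltas" is a list of rows, each a list of 3 entries, a list of its own where there are three numbers: the closure, from -1 (fully open) to 1 (shut), then the shift along the tool's x, y, z in m, then the turn, a rotation vector about the tool's x, y, z in degrees. A call has 1 to 10 rows; each row is the pose to reach, as a shift and turn from the pose measured when the call began, along the tool's axes at that moment; what a row does not reach only later rows make up. A row lasts 1/8 s, in which the tool goes at most 62.5 mm and 10.7 degrees, less where a joint would pass 70% of its speed; a pose out of reach is approached as far as the arm can. A call with a gripper value outside its range is refused whole. The fingers move at their own pace and stop on an object; "grip_force" is the grip in N (left out, the last holds). Time passes only in rows, so rows that repeat a pose let the fingers close. It gives the time, the measured TCP pose, the force and the opening at its end, in the units of the state.
- monitor.get_state(): the state, without advancing time (a new reading comes with each control period).
- cams.grab_frame(name): name is "side" or "top" or "wrist"; returns a dict with "pixels" (384x512x3 uint8, red, green, blue), "mtx" (3x3 intrinsics, pixels), "k1" (the pictures are not rectified: a ray, as slopes to the right and down, at radius r is drawn at 1 + k1 r^2 times it, then the intrinsics apply), "view" (4x4, takes a point from world to camera coordinates). Camera axes: x right, y down, z forward; pixel columns grow to the right and rows downward; lengths in mm; the calibration is good to about 2 mm. A picture is of the moment at which its call begins. There is no depth.
- workorder.finish_job(): hands the job in, once; it reports no verdict.
The state is a dict: "time": time; "qpos": joint angles; "joint_velocities": joint speeds; "joint_efforts": joint torques, N m; "ee_pos": TCP position; "ee_rot": TCP orientation; "ft_force": force on the tool from outside, world axes, zero at the start; "moment": the same for the moment, N m; "grip_width": finger opening in mm.
Only numpy, scipy, OpenCV 4.12 (cv2) and the standard library are available. Lean on these libraries where they do the work, as an engineer would, in place of code of your own. Each camera call takes 0.05 s, during which the arm holds its last target.

## Task

With the fingertips, push the square dicing grid fully home along its rails, against the back stop of the cutter base, and then wind the loose wing nut all the way down: push its wings round clockwise (seen from above), stroke after stroke, until it stops turning and the strap sits on the grid. Do not grip the wings and do not lift the grid; leave the things standing around alone and finish clear of everything.

Things in the scene. Friction and masses are not known exactly. Their poses are not given: they have to be found in the camera images.
- base: Grey slab 262 x 150 mm, 18 mm thick, fixed. Origin on the table top under the nut's axis; x runs along the rails from the open front end to the back, z up. Slab spans x -190..+72 mm. On it two side rails 10 mm high (inner faces y = +-57 mm, x -190..-35 mm) and a 12 mm threaded stud on the nut's axis, top 84 mm above the table
- stop_face (a point): Centre of the face of the fixed steel back stop, a bar 18 mm high across the rear end of the rails, at the slab's top (18 mm above the table); at x = -35 mm, y = 0 in the base's frame. The home grid's rear rim touches it
- post_top (a point): Top of the fixed upright guide post, 18 mm thick, 100 mm above the table, at x = +58 mm, y = 0 in the base's frame, with a 28 mm thick heel collar below the strap. The wing tips pass it with only 4 mm to spare, so a finger cannot follow a wing all the way round
- grid: Loose dicing grid: aluminium frame 90 mm (x) by 110 mm (y), 18 mm high, rim 10 mm wide, thin steel bars inside, about 0.5 kg. Origin: centre of underside; x along the rails. Lies on the slab between the rails, 2 mm play each side, 25 to 50 mm short of the stop. Home: origin at x = -80 mm in the base's frame. Slides with 1 to 6 N; push the middle of its front (-x) rim
- wingnut (a joint): Turn of the wing nut in rad, growing clockwise seen from above (tightening). 7.85: fully down, hard stop. Starts at 0.35 to 3.35, stays where left, needs 0.1 N m (3 N on a wing). At value q one wing lies at angle -q from the base's x axis (counter-clockwise positive), the other opposite; fully down they lie along y. Sinks 0.8 mm per rad
- nut_centre (a point): On the axis of the dark steel wing nut, at the top of its hub (22 mm thick, foot 32 mm). Its x axis points along one wing. The two upright flat wings reach 45 mm from the axis (90 mm span), are 8 mm thick and stand from 12 mm below to 12 mm above this point. It is 62 mm above the table when fully down, up to 6 mm higher at the start
- strap: Flat steel clamp strap under the nut, 132 x 40 mm, 6 mm thick, lying along the base's x from -58 to +74 mm; it sinks with the nut and does not turn. Origin on the nut's axis at its underside, which is 36 mm above the table (on the grid) when fully down, up to 6 mm higher at the start
- wing_push: The half (in thickness) of both wings with the faces that are pushed to tighten (the trailing faces in clockwise turning). Origin on the nut's axis, at the nut's underside; turns with the nut
- wing_lead: The other half (in thickness) of both wings, with the leading faces, not to be pushed or pinched. Origin on the nut's axis, at the nut's underside; turns with the nut
- bowl: Bystander: small steel bowl, 110 mm across, 50 mm high. Origin at the centre of its underside
- pan: Bystander: open steel food pan, 160 x 100 x 65 mm. Origin at the centre of its underside
- shaker: Bystander: aluminium shaker, 64 mm thick, 80 mm high, upright. Origin at the centre of its underside
- wheel: Bystander: spare trolley wheel lying flat, 62 mm across, 30 mm high with its hub. Origin at the centre of its underside

How it is judged (in metres and radians):
On the way, in this order (a step that is already met when the one before it is completed fails the run):
1. the grid is pushed home against the back stop (x of grid in the frame of base above -0.084 m and z of grid in the frame of base below 0.021 m and angle between grid's own z axis and vertical below 0.05 rad), for 0.2 s.
2. the wing nut is wound fully down (all of step 1 and value of joint wingnut above 7.5 rad), for 0.2 s.
At the end, for the whole second after the job is handed in: the wing nut is turned to within 0.35 rad of its stop (0.3 mm of strap travel), and the grid lies flat on the slab within 4 mm of the back stop, both at rest (all of step 2 and velocity of joint wingnut below 0.1 rad/s and linear speed of grid below 0.01 m/s); the robot touches nothing.
It fails at once if the grid is lifted or tipped off the slab (z of grid in the frame of base above 0.026 m or angle between grid's own z axis and vertical above 0.15 rad).
It fails at once if the wings are gripped (pressed on both sides at once) (contact force between the fingers and wing_push above 5 N and contact force between the fingers and wing_lead above 5 N).
It fails at once if a bystander is moved more than 20 mm or tipped (distance of any of bowl, pan, shaker, wheel from where it was at the start of the episode above 0.02 m or angle between any of bowl, pan, shaker, wheel's own z axis and vertical above 0.3 rad).
It also fails if it takes over 61 s, if anything falls off the work surface, if the arm or the gripper's body presses on something with over 40 N, if the wrist force passes 120 N, or if a joint passes its speed limit or range.

## Working session

There is one attempt and no reset: what is moved stays moved. The work goes in short steps, Python scripts to look and compute and a tool call to move; the robot and the scene stay as the last step left them, time stands still between calls to the robot, and variables do not carry over. Pictures are saved under pics/ and viewed, and the job is handed in when it is done.

Besides the shell and the picture viewer there is one more tool, called after "Call:" in YAML: its name, and indented under it one key for each argument. apply_moves: Moves the arm, as the interface text tells. Its arguments: {"type":"object","properties":{"deltas":{"type":"array","items":{"type":"array"}},"grip_force":{"type":"number"}},"required":["deltas"]}

```bash
mkdir -p pics; python3 - <<'E'
from cell import monitor,cams,workorder,manip
import cv2
for n in ["side","top","wrist"]:
    f=cams.grab_frame(n); cv2.imwrite(f"pics/{n}0.png",f["pixels"][:,:,::-1]); print(n,f["mtx"].tolist(),f["k1"],f["view"].round(3).tolist())
print(monitor.get_state())
E
```

```text
side [[463.4599605575708, 0.0, 261.3556768941844], [0.0, 463.4599605575708, 193.30384137387767], [0.0, 0.0, 1.0]] -0.17143709455725362 [[0.939, -0.344, -0.008, -545.467], [-0.216, -0.572, -0.791, 221.392], [0.267, 0.744, -0.612, 878.705], [0.0, 0.0, 0.0, 1.0]]
top [[424.5589616532938, 0.0, 260.82751447231317], [0.0, 424.5589616532938, 198.0776629939294], [0.0, 0.0, 1.0]] -0.09041783046808304 [[-0.018, -1.0, -0.006, 40.233], [-0.987, 0.019, -0.159, 601.805], [0.16, 0.003, -0.987, 1012.049], [0.0, 0.0, 0.0, 1.0]]
wrist [[288.516392413399, 0.0, 253.92487903457763], [0.0, 288.516392413399, 188.77024309286827], [0.0, 0.0, 1.0]] -0.01988441830210282 [[0.266, -0.964, -0.001, -624.132], [-0.92, -0.254, 0.297, -34.072], [-0.287, -0.078, -0.955, 393.26], [0.0, 0.0, 0.0, 1.0]]
{'time': 0.15, 'qpos': array([-1.30440739e+00,  3.53474375e-01,  1.63392785e+00,  1.82803115e-05,
        1.15520220e+00, -2.38594217e-03]), 'joint_velocities': array([ 0.00179279, -0.00309173, -0.00335042,  0.00058942, -0.00015226,
        0.00015378]), 'joint_efforts': array([ 4.38814650e-04, -5.94207466e+01, -3.34469318e+01,  6.97710738e-02,
        2.05067854e-02, -5.59329146e-05]), 'ee_pos': array([ 165.88860818, -602.20954889,  214.06049524]), 'ee_rot': array([-2.49854106e+00,  1.90340432e+00,  1.24570955e-03]), 'ft_force': array([ 0.31097789, -0.22746222, -0.63584732]), 'moment': array([-0.048362  ,  0.03658131,  0.02251526]), 'grip_width': 91.7659574504066}
```

View pics/top0.png

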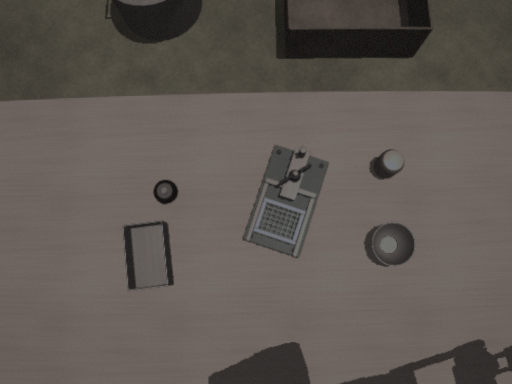

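View pics/side0.png

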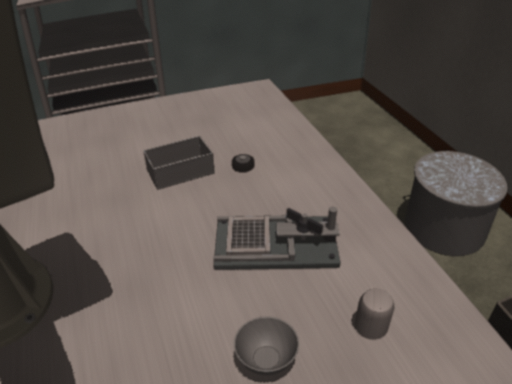

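View pics/wrist0.png

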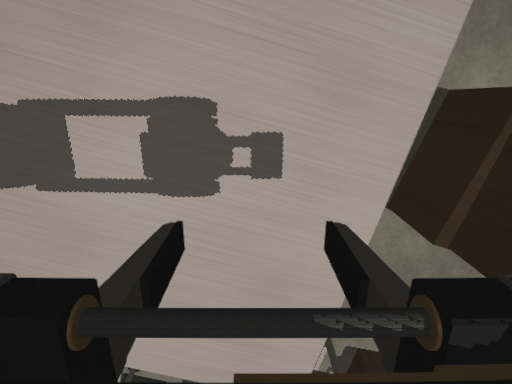

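The top view shows the base around px (287,200), with its open front toward the robot, the post near (302,152), the nut near (295,175) and the grid near (280,221). Next I'll zoom in and measure.

```bash
cat > h.py <<'E'
import numpy as np,cv2
from scipy.spatial.transform import Rotation as R
from cell import monitor,cams,workorder,manip
def proj(f,P):
    P=np.atleast_2d(P); c=P@f["view"][:3,:3].T+f["view"][:3,3]
    s=c[:,:2]/c[:,2:]; r2=(s**2).sum(1,keepdims=True); s=s*(1+f["k1"]*r2)
    K=f["mtx"]; return s@K[:2,:2].T+K[:2,2]
def ray(f,uv):
    K=f["mtx"]; d=(np.atleast_2d(uv)-K[:2,2])/[K[0,0],K[1,1]]; s=d.copy()
    for _ in range(30): s=d/(1+f["k1"]*(s**2).sum(1,keepdims=True))
    Rm=f["view"][:3,:3]; o=-Rm.T@f["view"][:3,3]
    return o,np.c_[s,np.ones(len(s))]@Rm
def onz(f,uv,z):
    o,d=ray(f,uv); return o+d*((z-o[2])/d[:,2:])
E
python3 - <<'E'
from h import *
f=cams.grab_frame("top"); p=f["pixels"][135:265,235:340,::-1]
p=cv2.convertScaleAbs(p,alpha=1.6,beta=10)
cv2.imwrite("pics/topz.png",cv2.resize(p,None,fx=4.6,fy=4.6,interpolation=cv2.INTER_CUBIC))
f=cams.grab_frame("side"); p=f["pixels"][195:280,205:350,::-1]
p=cv2.convertScaleAbs(p,alpha=1.8,beta=10)
cv2.imwrite("pics/sidez.png",cv2.resize(p,None,fx=5,fy=5,interpolation=cv2.INTER_CUBIC))
E
```

```text
(no output)
```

View pics/topz.png

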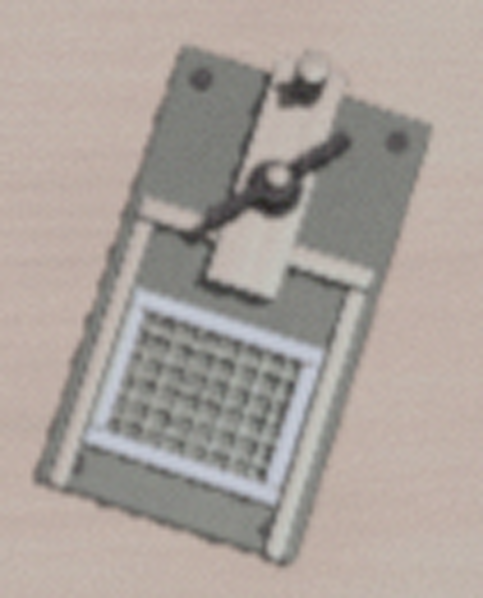

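View pics/sidez.png

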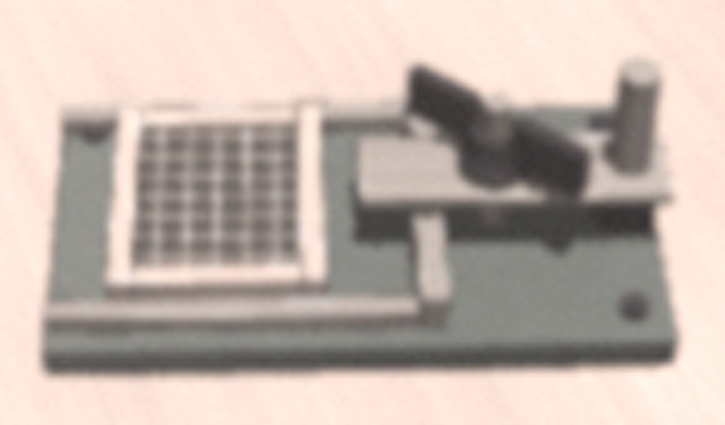

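```bash
cat >> h.py <<'E'
def fit2(A,B):  # A local -> B world, rigid 2D
    a=A.mean(0);b=B.mean(0);H=(A-a).T@(B-b);th=np.arctan2(H[0,1]-H[1,0],H[0,0]+H[1,1])
    c,s=np.cos(th),np.sin(th);Rm=np.array([[c,-s],[s,c]]);t=b-Rm@a
    return th,t,np.linalg.norm((A@Rm.T+t)-B,axis=1)
E
python3 - <<'E'
from h import *
f=cams.grab_frame("top"); g=cams.grab_frame("side")
T=lambda l:np.array(l,float)/4.6+[235,135]-.4
S=lambda l:np.array(l,float)/5+[205,195]-.4
A=np.array([[72,75],[72,-75],[-190,-75],[-190,75]],float)
B=onz(f,T([(182,45),(432,125),(290,565),(38,485)]),18)[:,:2]
print("top",fit2(A,B))
# side: back-left hidden; corners: front-left(60,108) , front-right(45,352), back-right(677,345)
B2=onz(g,S([(677,345),(45,352),(62,108)]),18)[:,:2]
print("side",fit2(A[1:],B2))
th,t,_=fit2(A,B)
def loc(P):
    c,s=np.cos(th),np.sin(th); return (P[:,:2]-t)@np.array([[c,-s],[s,c]])
print("hub",loc(onz(f,T([(276,182)]),75)), "post",loc(onz(f,T([(313,68)]),100)),"strapcorners",loc(onz(f,T([(207,283),(275,300)]),45)))
w=loc(onz(f,T([(347,140),(190,235)]),75));print("wings",w,np.degrees(np.arctan2(w[0,1]-w[1,1],w[0,0]-w[1,0])))
print("grid front",loc(onz(f,T([(85,440),(278,503)]),36)),"rear",loc(onz(f,T([(138,290),(325,350)]),36)))
for n in [1]:
  for a,b in (("bowl",(392,244)),("shaker",(393,160)),("wheel",(166,191)),("pan",(150,255))): print(a,onz(f,[b],40).round())
for nm in ("side","top"):
  pass
E
```

```text
top (np.float64(-0.33590944097095343), array([656.81413139, -54.84390193]), array([0.57598816, 0.18146774, 2.75143546, 2.47546519]))
side (np.float64(-0.34764347221729514), array([655.74056957, -57.25179324]), array([1.30662429, 2.74646542, 2.50336935]))
hub [[-0.63168153 -0.3551554 ]] post [[58.28129611 -0.41468448]] strapcorners [[-59.11188527  18.40822688]
 [-56.49898098 -19.64888018]]
wings [[ 33.27374674 -29.66765088]
 [-42.39800736  34.45739176]] -40.27829311324757
grid front [[-160.5253965    55.02471045]
 [-160.3802657   -54.87336875]] rear [[-73.11381527  53.37589475]
 [-72.8204524  -54.18358457]]
bowl [[ 482. -296.   40.]]
shaker [[ 697. -313.   40.]]
wheel [[627. 270.  40.]]
pan [[466. 307.  40.]]
```

```bash
cat >> h.py <<'E'
TH=-0.338;TB=np.array([656.5,-55.3])
def w2l(p):
    c,s=np.cos(TH),np.sin(TH); d=np.asarray(p)[:2]-TB; return np.array([c*d[0]+s*d[1],-s*d[0]+c*d[1]])
def goal(x,y,z,psi):
    st=monitor.get_state(); c,s=np.cos(TH),np.sin(TH)
    W=np.array([TB[0]+c*x-s*y,TB[1]+s*x+c*y,z]); R0=R.from_rotvec(st["ee_rot"])
    a=psi+TH; R1=R.from_matrix(np.array([[np.cos(a),np.sin(a),0],[np.sin(a),-np.cos(a),0],[0,0,-1.]]))
    print("shift m",(R0.inv().apply(W-st["ee_pos"])/1000).round(4),"turn deg",np.degrees((R0.inv()*R1).as_rotvec()).round(2))
def stat():
    st=monitor.get_state(); X=R.from_rotvec(st["ee_rot"]).as_matrix()
    print("t",st["time"],"loc",w2l(st["ee_pos"]).round(1),"z",st["ee_pos"][2].round(1),"psi",round(np.arctan2(X[1,0],X[0,0])-TH,3),"tilt",X[:2,2].round(3),"q1,q6",st["qpos"][[0,5]].round(3),"F",st["ft_force"].round(1),"M",st["moment"].round(2),"w",round(st["grip_width"],1))
E
python3 -c "
from h import *
stat();goal(-198,0,150,-np.pi/2)"
```

```text
t 0.35 loc [-281.3 -678.9] z 214.4 psi -0.964 tilt [-0.  0.] q1,q6 [-1.304 -0.002] F [ 0.3  0.1 -0.8] M [ 0.01 -0.04  0.03] w 92.0
shift m [-0.5101 -0.4556  0.0646] turn deg [0.000e+00 2.000e-02 3.477e+01]
```

Call:
apply_moves:
  deltas:
    - [1,[-0.04,-0.036,0.005],[0,0,4]]
    - [1,[-0.08,-0.072,0.01],[0,0,8]]
    - [1,[-0.12,-0.108,0.015],[0,0,12]]
    - [1,[-0.16,-0.144,0.02],[0,0,16]]
    - [1,[-0.2,-0.18,0.025],[0,0,20]]
    - [1,[-0.24,-0.216,0.03],[0,0,24]]
    - [1,[-0.28,-0.252,0.035],[0,0,28]]
    - [1,[-0.32,-0.288,0.04],[0,0,32]]
    - [1,[-0.36,-0.324,0.045],[0,0,34]]
    - [1,[-0.4,-0.36,0.05],[0,0,34.8]]
  grip_force: 20

```text
time: 1.6
ee_pos: [407.6, -119.6, 164.7]
ee_rot: [-1.814, 2.564, -0.001]
ft_force: [0.7, -0.3, 1.0]
grip_width: 0.8
```

```bash
python3 -c "
from h import *
stat();goal(-198,0,120,-np.pi/2)"
```

```text
t 1.6 loc [-213.5 -143.2] z 164.7 psi -1.572 tilt [ 0.001 -0.   ] q1,q6 [-0.289  1.621] F [ 0.7 -0.3  1. ] M [ 0.    0.01 -0.03] w 0.8
shift m [-0.1432 -0.0153  0.0448] turn deg [-0.05  0.02 -0.08]
```

Call:
apply_moves:
  deltas:
    - [1,[-0.05,-0.005,0.01],[0,0,0]]
    - [1,[-0.1,-0.01,0.02],[0,0,0]]
    - [1,[-0.143,-0.015,0.03],[0,0,0]]
    - [1,[-0.143,-0.015,0.045],[0,0,0]]
    - [1,[-0.143,-0.015,0.075],[0,0,0]]
    - [1,[-0.143,-0.015,0.105],[0,0,0]]
    - [1,[-0.143,-0.015,0.13],[0,0,0]]
    - [1,[-0.143,-0.015,0.137],[0,0,0]]
    - [1,[-0.143,-0.015,0.137],[0,0,0]]

```text
time: 2.72
ee_pos: [469.1, 9.7, 27.8]
ee_rot: [-1.814, 2.565, -0.0]
ft_force: [-0.3, 0.9, -0.5]
grip_width: 0.0
```

```bash
python3 - <<'E'
from h import *
stat();goal(-135,0,27,-np.pi/2)
f=cams.grab_frame("side"); p=f["pixels"][165:280,185:350,::-1]
p=cv2.convertScaleAbs(p,alpha=1.8,beta=10)
cv2.imwrite("pics/side1.png",cv2.resize(p,None,fx=4.8,fy=4.8,interpolation=cv2.INTER_CUBIC))
E
```

```text
t 2.725 loc [-198.3   -0.8] z 27.8 psi -1.573 tilt [ 0. -0.] q1,q6 [0.018 1.928] F [-0.3  0.9 -0.5] M [ 0.13  0.03 -0.02] w 0.0
shift m [-0.0009 -0.0633  0.0008] turn deg [-0.01 -0.   -0.11]
```

View pics/side1.png

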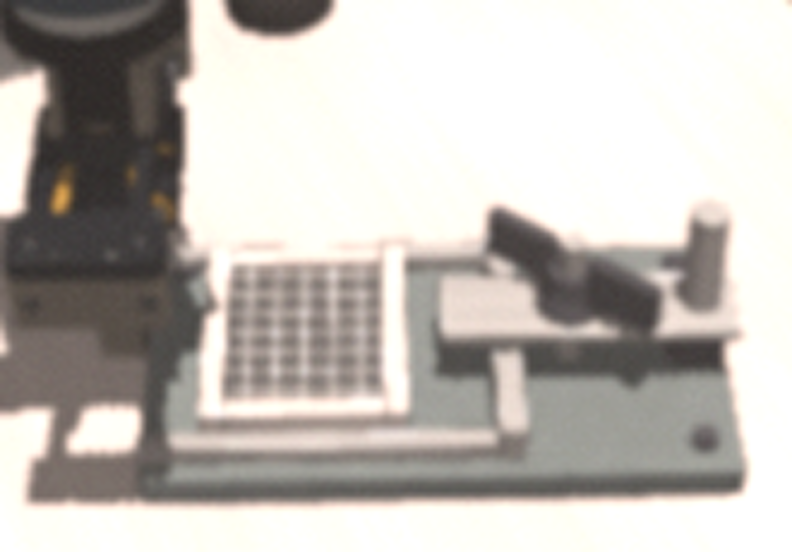

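The finger tip (about px (200,290) in the crop) is just behind the front rim, down at slab level. I'll push slowly.

Call:
apply_moves:
  deltas:
    - [1,[-0.001,-0.01,0.001],[0,0,0]]
    - [1,[-0.001,-0.018,0.001],[0,0,0]]
    - [1,[-0.001,-0.024,0.001],[0,0,0]]
    - [1,[-0.001,-0.03,0.001],[0,0,0]]
    - [1,[-0.001,-0.036,0.001],[0,0,0]]
    - [1,[-0.001,-0.042,0.001],[0,0,0]]
    - [1,[-0.001,-0.048,0.001],[0,0,0]]
    - [1,[-0.001,-0.053,0.001],[0,0,0]]
    - [1,[-0.001,-0.058,0.001],[0,0,0]]

```text
time: 3.9
ee_pos: [522.3, -8.3, 27.0]
ee_rot: [1.812, -2.563, -0.004]
ft_force: [-7.3, 3.1, 6.6]
grip_width: 0.7
```

```bash
python3 - <<'E'
from h import *
stat()
E
```

```text
t 3.9 loc [-142.2   -0.2] z 27.0 psi -1.573 tilt [-0.004  0.   ] q1,q6 [-0.019  1.891] F [-7.3  3.1  6.6] M [ 0.52  1.36 -0.02] w 0.7
```

Call:
apply_moves:
  deltas:
    - [1,[0,-0.002,0],[0,0,0]]
    - [1,[0,-0.004,0],[0,0,0]]
    - [1,[0,-0.0055,0],[0,0,0]]
    - [1,[0,-0.0055,0],[0,0,0]]

```text
time: 4.4
ee_pos: [525.4, -9.9, 26.7]
ee_rot: [1.81, -2.56, -0.009]
ft_force: [-6.7, 2.3, 5.1]
grip_width: 0.2
```

```bash
python3 - <<'E'
from h import *
stat()
E
```

```text
t 4.4 loc [-138.8   -0.6] z 26.7 psi -1.573 tilt [-0.008  0.001] q1,q6 [-0.022  1.888] F [-6.7  2.3  5.1] M [ 0.48  1.17 -0.03] w 0.2
```

Call:
apply_moves:
  deltas:
    - [1,[0,-0.002,0],[0,0,0]]
    - [1,[0,-0.004,0],[0,0,0]]
    - [1,[0,-0.006,0],[0,0,0]]
    - [1,[0,-0.006,0],[0,0,0]]

```text
time: 4.9
ee_pos: [528.6, -11.5, 26.3]
ee_rot: [1.807, -2.557, -0.014]
ft_force: [-7.1, 4.0, 7.7]
grip_width: 0.4
```

```bash
python3 - <<'E'
from h import *
stat()
E
```

```text
t 4.9 loc [-135.2   -1.1] z 26.3 psi -1.573 tilt [-0.014  0.002] q1,q6 [-0.025  1.884] F [-7.1  4.   7.7] M [0.57 1.39 0.01] w 0.4
```

```bash
python3 - <<'E'
from h import *
goal(-131,0,27,-np.pi/2)
f=cams.grab_frame("side"); p=f["pixels"][165:280,185:350,::-1]
p=cv2.convertScaleAbs(p,alpha=1.8,beta=10)
cv2.imwrite("pics/side2.png",cv2.resize(p,None,fx=4.8,fy=4.8,interpolation=cv2.INTER_CUBIC))
E
```

```text
shift m [-0.0011 -0.0042 -0.0007] turn deg [ 0.76 -0.17 -0.14]
```

View pics/side2.png

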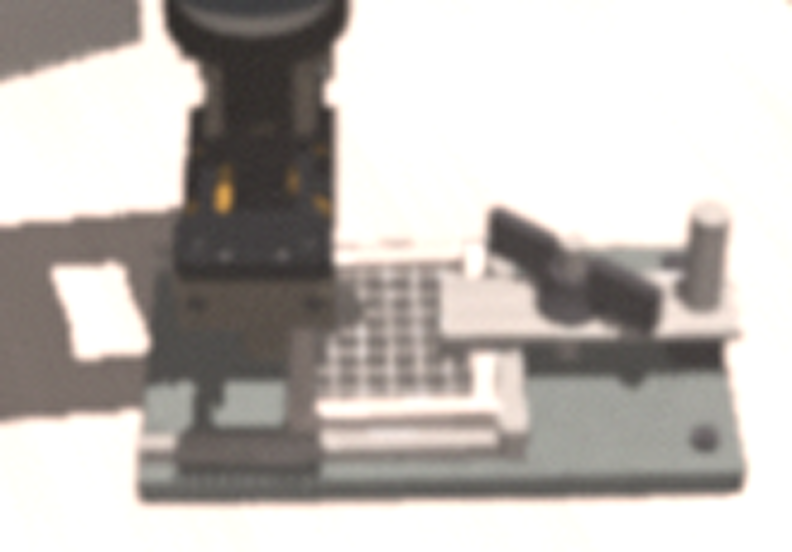

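The grid's rear rim (crop about (490,375)) is now almost on the stop (about (510,375)). I'll keep pushing until the force rises, and correct the tilt.

Call:
apply_moves:
  deltas:
    - [1,[-0.001,-0.002,-0.0005],[0.7,-0.1,0]]
    - [1,[-0.001,-0.004,-0.0005],[0.7,-0.1,0]]
    - [1,[-0.001,-0.006,-0.0005],[0.7,-0.1,0]]
    - [1,[-0.001,-0.007,-0.0005],[0.7,-0.1,0]]

```text
time: 5.45
ee_pos: [529.1, -11.5, 26.0]
ee_rot: [1.806, -2.558, -0.015]
ft_force: [-19.9, 11.1, 20.0]
grip_width: 0.4
```

```bash
python3 - <<'E'
from h import *
stat()
E
```

```text
t 5.45 loc [-134.7   -1. ] z 26.0 psi -1.574 tilt [-0.014  0.001] q1,q6 [-0.025  1.886] F [-19.9  11.1  20. ] M [2.08 3.68 0.05] w 0.4
```

Call:
apply_moves:
  deltas:
    - [1,[0,0.01,0],[0.7,0,0]]
    - [1,[0,0.02,-0.002],[0.7,0,0]]
    - [1,[0,0.02,-0.03],[0.7,0,0]]
    - [1,[0,0.02,-0.07],[0.7,0,-8]]
    - [0.04,[0,0.02,-0.12],[0.7,0,-18]]
    - [0.04,[0,0,-0.13],[0.7,0,-28]]
    - [0.04,[0,-0.03,-0.13],[0.7,0,-38]]
    - [0.04,[0,-0.07,-0.13],[0.7,0,-48]]
    - [0.04,[0,-0.1,-0.13],[0.7,0,-58]]
    - [0.04,[0,-0.12,-0.13],[0.7,0,-68]]

```text
time: 6.7
ee_pos: [645.4, -52.5, 154.4]
ee_rot: [-2.937, 1.105, 0.005]
ft_force: [-0.5, -0.2, -0.1]
grip_width: 44.2
```

```bash
python3 - <<'E'
from h import *
stat(); goal(0,0,130,0.3)
E
```

```text
t 6.7 loc [-11.4  -1. ] z 154.4 psi -0.382 tilt [-0.002  0.004] q1,q6 [-0.086  0.632] F [-0.5 -0.2 -0.1] M [-0.02 -0.    0.01] w 44.2
shift m [ 0.0103 -0.0051  0.0244] turn deg [ -0.18   0.19 -39.06]
```

Call:
apply_moves:
  deltas:
    - [0.04,[0.005,-0.003,0],[-0.1,0.2,-10]]
    - [0.04,[0.0103,-0.005,0.005],[-0.1,0.2,-20]]
    - [0.04,[0.0103,-0.005,0.01],[-0.1,0.2,-30]]
    - [0.04,[0.0103,-0.005,0.02],[-0.1,0.2,-39]]
    - [0.04,[0.0103,-0.005,0.024],[-0.1,0.2,-39]]
    - [0.04,[0.0103,-0.005,0.024],[-0.1,0.2,-39]]

```text
time: 7.45
ee_pos: [656.4, -55.4, 130.3]
ee_rot: [-3.14, 0.067, -0.001]
ft_force: [-0.3, -0.9, 0.6]
grip_width: 44.4
```

```bash
python3 - <<'E'
from h import *
stat(); goal(0,0,58,0.3)
f=cams.grab_frame("side"); p=f["pixels"][125:280,195:350,::-1]
p=cv2.convertScaleAbs(p,alpha=2,beta=20)
cv2.imwrite("pics/side3.png",cv2.resize(p,None,fx=3.8,fy=3.8,interpolation=cv2.INTER_CUBIC))
f=cams.grab_frame("wrist");cv2.imwrite("pics/wrist3.png",cv2.convertScaleAbs(f["pixels"][:,:,::-1],alpha=1.8,beta=20))
c,s=np.cos(TH),np.sin(TH)
def L(x,y,z): return [TB[0]+c*x-s*y,TB[1]+s*x+c*y,z]
print(proj(f,[L(0,0,84),L(58,0,100),L(-125,0,36)]))
E
```

```text
t 7.45 loc [-0.1 -0.1] z 130.3 psi 0.296 tilt [0.    0.001] q1,q6 [-0.087 -0.045] F [-0.3 -0.9  0.6] M [ 0.01 -0.06 -0.  ] w 44.4
shift m [ 0.0001 -0.      0.0723] turn deg [-0.07 -0.02 -0.26]
[[253.79780423 208.7713949 ]
 [325.63651076 236.71788237]
 [125.44655811 153.44666615]]
```

View pics/side3.png

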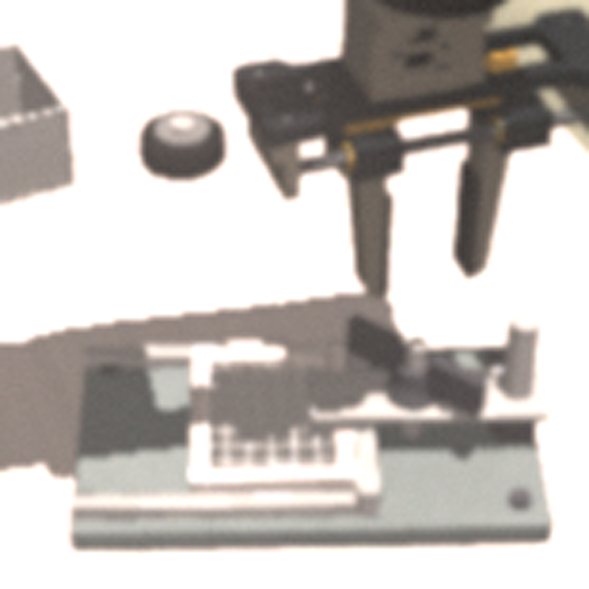

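View pics/wrist3.png

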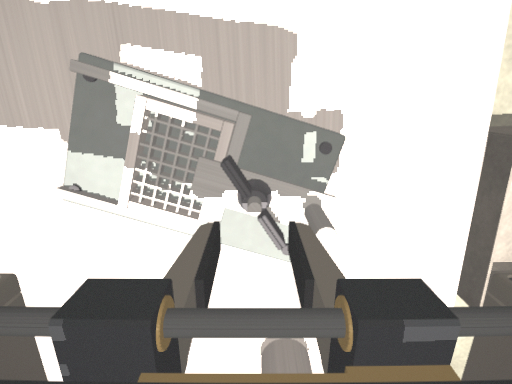

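The wrist view shows the stud at about (254,203), midway between the fingers. The wing runs upper left to lower right, the post is at about (320,225), and the grid is against the stop. I'll descend with the fingers on either side of the hub and both on the trailing side of the wings.

Call:
apply_moves:
  deltas:
    - [0.04,[0,0,0.02],[0,0,0]]
    - [0.04,[0,0,0.04],[0,0,0]]
    - [0.04,[0,0,0.055],[0,0,0]]
    - [0.04,[0,0,0.066],[0,0,0]]
    - [0.04,[0,0,0.072],[0,0,0]]
    - [0.04,[0,0,0.072],[0,0,0]]

```text
time: 8.3
ee_pos: [656.7, -55.3, 58.4]
ee_rot: [-3.14, 0.065, -0.001]
ft_force: [0.5, -0.2, -0.7]
grip_width: 44.2
```

```bash
python3 - <<'E'
from h import *
stat(); goal(0,0,58,-.7)
E
```

```text
t 8.3 loc [0.2 0. ] z 58.4 psi 0.297 tilt [0.001 0.001] q1,q6 [-0.087 -0.047] F [ 0.5 -0.2 -0.7] M [-0.02 -0.07  0.03] w 44.2
shift m [-0.0002 -0.      0.0004] turn deg [-0.08 -0.   57.1 ]
```

Free of contact. Now turning clockwise, slowly at first.

Call:
apply_moves:
  deltas:
    - [0.04,[0,0,0],[0,0,6]]
    - [0.04,[0,0,0],[0,0,12]]
    - [0.04,[0,0,0],[0,0,18]]
    - [0.04,[0,0,0],[0,0,24]]
    - [0.04,[0,0,0],[0,0,30]]
    - [0.04,[0,0,0],[0,0,36]]
    - [0.04,[0,0,0],[0,0,42]]
    - [0.04,[0,0,0],[0,0,48]]
    - [0.04,[0,0,0],[0,0,54]]

```text
time: 9.43
ee_pos: [656.8, -55.6, 59.0]
ee_rot: [-2.766, 1.488, -0.001]
ft_force: [-0.9, -0.7, -1.1]
grip_width: 44.2
```

```bash
python3 - <<'E'
from h import *
stat(); goal(0,0,58,-.7)
f=cams.grab_frame("wrist");cv2.imwrite("pics/wrist4.png",cv2.convertScaleAbs(f["pixels"][:,:,::-1],alpha=1.8,beta=20))
E
```

```text
t 9.425 loc [ 0.4 -0.2] z 59.0 psi -0.649 tilt [0.001 0.001] q1,q6 [-0.087  0.899] F [-0.9 -0.7 -1.1] M [-0.2   0.05  0.11] w 44.2
shift m [-0.0004  0.0001  0.001 ] turn deg [-0.08 -0.    2.92]
```

View pics/wrist4.png

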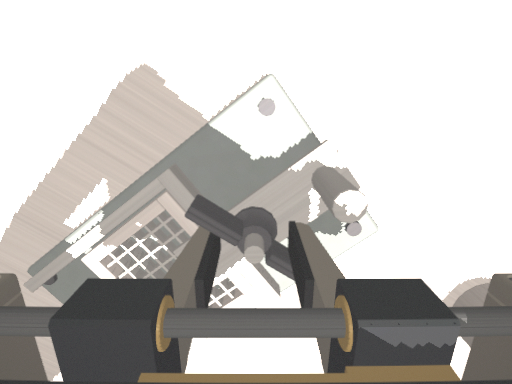

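The wing now sits about 33° ahead of the finger axis, and the moment about z is 0.11 N m, so the nut is turning. I'll continue.

Call:
apply_moves:
  deltas:
    - [0.04,[0,0,0.001],[0,0,8]]
    - [0.04,[0,0,0.001],[0,0,16]]
    - [0.04,[0,0,0.001],[0,0,24]]
    - [0.04,[0,0,0.001],[0,0,32]]
    - [0.04,[0,0,0.001],[0,0,40]]
    - [0.04,[0,0,0.001],[0,0,48]]
    - [0.04,[0,0,0.001],[0,0,56]]
    - [0.04,[0,0,0.001],[0,0,64]]
    - [0.04,[0,0,0.001],[0,0,72]]
    - [0.04,[0,0,0.001],[0,0,80]]

```text
time: 10.72
ee_pos: [656.6, -55.5, 58.0]
ee_rot: [-1.151, 2.922, 0.001]
ft_force: [-0.1, 0.4, -4.0]
grip_width: 43.8
```

```bash
python3 - <<'E'
from h import *
stat(); goal(0,0,58,-2.5)
E
```

```text
t 10.725 loc [ 0.2 -0.1] z 58.0 psi -2.053 tilt [0.001 0.001] q1,q6 [-0.087  2.303] F [-0.1  0.4 -4. ] M [0.13 0.05 0.1 ] w 43.8
shift m [-0.      0.0002  0.    ] turn deg [2.000e-02 7.000e-02 2.562e+01]
```

Call:
apply_moves:
  deltas:
    - [0.04,[0,0,0],[0,0,8]]
    - [0.04,[0,0,0],[0,0,16]]
    - [0.04,[0,0,0],[0,0,23]]
    - [0.04,[0,0,0],[0,0,28]]
    - [0.04,[0,0,0],[0,0,28]]
    - [0.04,[0,0,0],[0,0,22]]
    - [0.04,[0,0,-0.025],[0,0,22]]
    - [0.04,[0,0,-0.055],[0,0,22]]
    - [0.04,[0,0,-0.055],[0,0,22]]

```text
time: 11.85
ee_pos: [658.8, -55.8, 115.9]
ee_rot: [-0.576, 3.082, -0.001]
ft_force: [0.4, -0.8, -1.0]
grip_width: 43.9
```

```bash
python3 - <<'E'
from h import *
stat()
f=cams.grab_frame("wrist");cv2.imwrite("pics/wrist5.png",cv2.convertScaleAbs(f["pixels"][:,:,::-1],alpha=1.8,beta=20))
E
```

```text
t 11.85 loc [2.3 0.3] z 115.9 psi -2.434 tilt [0.006 0.   ] q1,q6 [-0.087  2.684] F [ 0.4 -0.8 -1. ] M [ 0.12 -0.05 -0.01] w 43.9
```

View pics/wrist5.png

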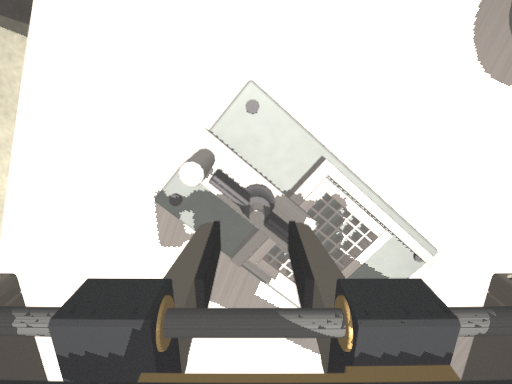

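The nut is at q of about 3.15, with the wings along the strap. Fingers are clear above it, so I'll rotate back half a turn.

Call:
apply_moves:
  deltas:
    - [0.04,[0.001,0,0],[0,0,-10]]
    - [0.04,[0.002,0,0],[0,0,-20]]
    - [0.04,[0.002,0,0],[0,0,-30]]
    - [0.04,[0.002,0,0],[0,0,-40]]
    - [0.04,[0.002,0,0],[0,0,-50]]
    - [0.04,[0.002,0,0],[0,0,-60]]
    - [0.04,[0.002,0,0],[0,0,-70]]
    - [0.04,[0.002,0,0],[0,0,-80]]
    - [0.04,[0.002,0,0],[0,0,-90]]
    - [0.04,[0.002,0,0],[0,0,-90]]

```text
time: 13.15
ee_pos: [655.0, -56.3, 113.0]
ee_rot: [-2.589, 1.776, -0.002]
ft_force: [-0.9, -0.2, -0.0]
grip_width: 44.2
```

Call:
apply_moves:
  deltas:
    - [0.04,[0,0,0],[0,0,-10]]
    - [0.04,[0,0,0],[0,0,-20]]
    - [0.04,[0,0,0],[0,0,-30]]
    - [0.04,[0,0,0],[0,0,-40]]
    - [0.04,[0,0,0],[0,0,-50]]
    - [0.04,[0,0,0],[0,0,-60]]
    - [0.04,[0,0,0],[0,0,-70]]
    - [0.04,[0,0,0],[0,0,-80]]
    - [0.04,[0,0,0],[0,0,-90]]
    - [0.04,[0,0,0],[0,0,-90]]

```text
time: 14.4
ee_pos: [654.7, -56.3, 112.3]
ee_rot: [-3.089, -0.569, -0.002]
ft_force: [-0.1, 0.2, -0.1]
grip_width: 44.4
```

```bash
python3 - <<'E'
from h import *
stat(); goal(0,0,57,0.8)
E
```

```text
t 14.4 loc [-1.4 -1.5] z 112.3 psi 0.703 tilt [0.001 0.001] q1,q6 [-0.089 -0.454] F [-0.1  0.2 -0.1] M [-0.06 -0.06  0.04] w 44.4
shift m [ 0.002  -0.0002  0.0553] turn deg [-0.02 -0.09 -5.58]
```

Call:
apply_moves:
  deltas:
    - [0.04,[0.002,0,0],[0,0,-6]]
    - [0.04,[0.002,0,0.02],[0,0,-6]]
    - [0.04,[0.002,0,0.04],[0,0,-6]]
    - [0.04,[0.002,0,0.051],[0,0,-6]]
    - [0.04,[0.002,0,0.055],[0,0,-6]]
    - [0.04,[0.002,0,0.055],[0,0,-6]]
    - [0.04,[0.002,0,0.055],[0,0,2]]
    - [0.04,[0.002,0,0.055],[0,0,10]]

```text
time: 15.4
ee_pos: [657.2, -55.6, 58.1]
ee_rot: [-3.128, -0.29, -0.004]
ft_force: [-0.0, -0.5, -1.4]
grip_width: 44.2
```

```bash
python3 - <<'E'
from h import *
stat(); goal(0,0,57,0)
E
```

```text
t 15.4 loc [ 0.7 -0. ] z 58.1 psi 0.523 tilt [0.003 0.001] q1,q6 [-0.087 -0.273] F [-0.  -0.5 -1.4] M [-0.09 -0.15  0.09] w 44.2
shift m [-0.0006 -0.0004  0.0011] turn deg [-0.05 -0.15 29.98]
```

Call:
apply_moves:
  deltas:
    - [0.04,[0,0,0.001],[0,0,8]]
    - [0.04,[0,0,0.001],[0,0,16]]
    - [0.04,[0,0,0.001],[0,0,24]]
    - [0.04,[0,0,0.001],[0,0,32]]
    - [0.04,[0,0,0.001],[0,0,40]]
    - [0.04,[0,0,0.001],[0,0,48]]
    - [0.04,[0,0,0.001],[0,0,56]]
    - [0.04,[0,0,0.001],[0,0,64]]
    - [0.04,[0,0,0.001],[0,0,72]]
    - [0.04,[0,0,0.001],[0,0,80]]

```text
time: 16.65
ee_pos: [656.8, -55.7, 57.3]
ee_rot: [-2.577, 1.793, -0.002]
ft_force: [-0.8, -1.5, -3.9]
grip_width: 44.2
```

```bash
python3 - <<'E'
from h import *
stat(); goal(0,0,57,-2.5)
E
```

```text
t 16.65 loc [ 0.5 -0.3] z 57.3 psi -0.878 tilt [0.002 0.   ] q1,q6 [-0.087  1.128] F [-0.8 -1.5 -3.9] M [-0.14  0.17  0.04] w 44.2
shift m [-0.0005  0.0002  0.0003] turn deg [-1.100e-01  9.000e-02  9.294e+01]
```

Call:
apply_moves:
  deltas:
    - [0.04,[-0.0005,0,0.001],[0,0,9]]
    - [0.04,[-0.0005,0,0.001],[0,0,18]]
    - [0.04,[-0.0005,0,0.001],[0,0,27]]
    - [0.04,[-0.0005,0,0.001],[0,0,36]]
    - [0.04,[-0.0005,0,0.001],[0,0,45]]
    - [0.04,[-0.0005,0,0.001],[0,0,54]]
    - [0.04,[-0.0005,0,0.001],[0,0,63]]
    - [0.04,[-0.0005,0,0.001],[0,0,72]]
    - [0.04,[-0.0005,0,0.001],[0,0,81]]
    - [0.04,[-0.0005,0,0.001],[0,0,90]]

```text
time: 17.9
ee_pos: [656.6, -55.4, 56.5]
ee_rot: [-0.546, 3.092, -0.0]
ft_force: [0.3, -0.5, -2.8]
grip_width: 44.2
```

```bash
python3 - <<'E'
from h import *
stat()
E
```

```text
t 17.9 loc [ 0.1 -0. ] z 56.5 psi -2.454 tilt [0.002 0.   ] q1,q6 [-0.087  2.705] F [ 0.3 -0.5 -2.8] M [0.05 0.06 0.05] w 44.2
```

Call:
apply_moves:
  deltas:
    - [0.04,[0,0,0],[0,0,3]]
    - [0.04,[0,0,0],[0,0,-3]]
    - [0.04,[0,0,-0.02],[0,0,-3]]
    - [0.04,[0,0,-0.055],[0,0,-3]]
    - [0.04,[0,0,-0.055],[0,0,-12]]
    - [0.04,[0,0,-0.055],[0,0,-22]]
    - [0.04,[0,0,-0.055],[0,0,-32]]
    - [0.04,[0,0,-0.055],[0,0,-42]]
    - [0.04,[0,0,-0.055],[0,0,-52]]
    - [0.04,[0,0,-0.055],[0,0,-62]]

```text
time: 19.15
ee_pos: [657.3, -55.4, 113.6]
ee_rot: [-2.063, 2.365, -0.004]
ft_force: [0.4, -0.4, 0.9]
grip_width: 44.0
```

Call:
apply_moves:
  deltas:
    - [0.04,[0,0,0],[0,0,-10]]
    - [0.04,[0,0,0],[0,0,-20]]
    - [0.04,[0,0,0],[0,0,-30]]
    - [0.04,[0,0,0],[0,0,-40]]
    - [0.04,[0,0,0],[0,0,-50]]
    - [0.04,[0,0,0],[0,0,-60]]
    - [0.04,[0,0,0],[0,0,-70]]
    - [0.04,[0,0,0],[0,0,-80]]
    - [0.04,[0,0,0],[0,0,-90]]
    - [0.04,[0,0,0],[0,0,-100]]

```text
time: 20.4
ee_pos: [658.1, -55.5, 115.8]
ee_rot: [3.141, 0.065, 0.01]
ft_force: [0.7, 0.6, 0.1]
grip_width: 43.9
```

```bash
python3 - <<'E'
from h import *
stat(); goal(0,0,112,0.8)
f=cams.grab_frame("wrist");cv2.imwrite("pics/wrist6.png",cv2.convertScaleAbs(f["pixels"][:,:,::-1],alpha=1.8,beta=20))
E
```

```text
t 20.4 loc [1.6 0.3] z 115.8 psi 0.379 tilt [ 0.007 -0.   ] q1,q6 [-0.087 -0.128] F [0.7 0.6 0.1] M [-0.02 -0.06  0.02] w 43.9
shift m [-0.0016 -0.0003  0.0038] turn deg [  0.1   -0.37 -24.11]
```

View pics/wrist6.png

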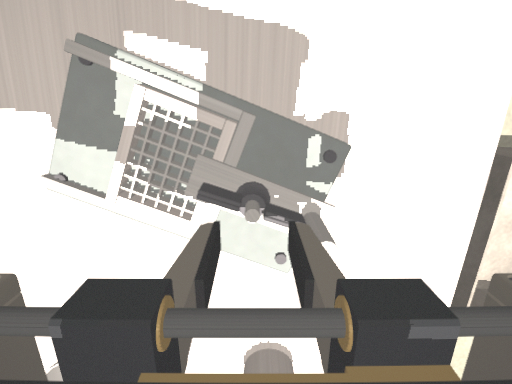

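Wing angle is about +0.08 rad in the base frame, so q is about 6.2. Next is the last stroke.

Call:
apply_moves:
  deltas:
    - [0.04,[-0.0015,0,0],[0,-0.37,-9]]
    - [0.04,[-0.0015,0,0],[0,-0.37,-18]]
    - [0.04,[-0.0015,0,0],[0,-0.37,-27]]
    - [0.04,[-0.0015,0,0.004],[0,-0.37,-27]]
    - [0.04,[-0.0015,0,0.024],[0,-0.37,-27]]
    - [0.04,[-0.0015,0,0.044],[0,-0.37,-27]]
    - [0.04,[-0.0015,0,0.056],[0,-0.37,-27]]
    - [0.04,[-0.0015,0,0.06],[0,-0.37,-27]]
    - [0.04,[-0.0015,0,0.06],[0,-0.37,-27]]

```text
time: 21.58
ee_pos: [656.9, -55.6, 55.4]
ee_rot: [3.034, 0.808, -0.001]
ft_force: [-0.2, -0.3, 0.3]
grip_width: 43.9
```

```bash
python3 - <<'E'
from h import *
stat(); goal(0,0,56,-.7)
E
```

```text
t 21.575 loc [ 0.5 -0.2] z 55.4 psi 0.859 tilt [-0.    -0.002] q1,q6 [-0.086 -0.605] F [-0.2 -0.3  0.3] M [-0.05 -0.11 -0.01] w 43.9
shift m [-0.0002 -0.0004 -0.0006] turn deg [ 1.200e-01 -3.000e-02  8.931e+01]
```

Call:
apply_moves:
  deltas:
    - [0.04,[0,0,0],[0,0,8]]
    - [0.04,[0,0,0],[0,0,16]]
    - [0.04,[0,0,0],[0,0,24]]
    - [0.04,[0,0,0],[0,0,32]]
    - [0.04,[0,0,0],[0,0,40]]
    - [0.04,[0,0,0],[0,0,48]]
    - [0.04,[0,0,0],[0,0,56]]
    - [0.04,[0,0,0],[0,0,64]]
    - [0.04,[0,0,0],[0,0,72]]
    - [0.04,[0,0,0],[0,0,80]]

```text
time: 22.82
ee_pos: [656.9, -55.9, 55.7]
ee_rot: [2.84, -1.337, 0.002]
ft_force: [-0.1, -0.2, -3.7]
grip_width: 44.4
```

```bash
python3 - <<'E'
from h import *
stat()
E
```

```text
t 22.825 loc [ 0.6 -0.4] z 55.7 psi -0.542 tilt [ 0.    -0.002] q1,q6 [-0.086  0.796] F [-0.1 -0.2 -3.7] M [-0.22  0.02  0.08] w 44.4
```

Stop expected near psi = -0.97 (about 24° more). I'll approach it in smaller steps.

Call:
apply_moves:
  deltas:
    - [0.04,[-0.0005,0,0],[0,0,4]]
    - [0.04,[-0.0005,0,0],[0,0,8]]
    - [0.04,[-0.0005,0,0],[0,0,12]]
    - [0.04,[-0.0005,0,0],[0,0,15]]
    - [0.04,[-0.0005,0,0],[0,0,18]]
    - [0.04,[-0.0005,0,0],[0,0,20]]

```text
time: 23.58
ee_pos: [656.7, -55.7, 56.0]
ee_rot: [2.564, -1.812, 0.003]
ft_force: [0.2, -1.7, -2.1]
grip_width: 44.3
```

```bash
python3 - <<'E'
from h import *
stat()
E
```

```text
t 23.575 loc [ 0.4 -0.3] z 56.0 psi -0.893 tilt [ 0.    -0.003] q1,q6 [-0.085  1.147] F [ 0.2 -1.7 -2.1] M [-0.19 -0.06  0.05] w 44.3
```

Call:
apply_moves:
  deltas:
    - [0.04,[0,0,0],[0,0,2]]
    - [0.04,[0,0,0],[0,0,3]]
    - [0.04,[0,0,0],[0,0,4]]
    - [0.04,[0,0,0],[0,0,4.5]]

```text
time: 24.08
ee_pos: [656.8, -55.7, 56.1]
ee_rot: [2.49, -1.912, 0.003]
ft_force: [-0.9, -0.7, -1.6]
grip_width: 44.2
```

```bash
python3 - <<'E'
from h import *
stat()
E
```

```text
t 24.075 loc [ 0.4 -0.3] z 56.1 psi -0.972 tilt [ 0.001 -0.003] q1,q6 [-0.085  1.226] F [-0.9 -0.7 -1.6] M [-0.01  0.07  0.1 ] w 44.2
```

Still turning freely at 0.1 N m. I'll continue in 1° steps until the torque rises.

Call:
apply_moves:
  deltas:
    - [0.04,[0,0,0],[0,0,1]]
    - [0.04,[0,0,0],[0,0,2]]
    - [0.04,[0,0,0],[0,0,3]]

```text
time: 24.45
ee_pos: [656.7, -55.7, 56.1]
ee_rot: [2.439, -1.977, 0.003]
ft_force: [0.0, -0.4, -2.0]
grip_width: 44.0
```

```bash
python3 - <<'E'
from h import *
stat()
E
```

```text
t 24.45 loc [ 0.4 -0.3] z 56.1 psi -1.024 tilt [ 0.001 -0.003] q1,q6 [-0.085  1.279] F [ 0.  -0.4 -2. ] M [-0.07  0.07  0.77] w 44.0
```

The torque rose to 0.77 N m, so the nut is on its hard stop. Backing off, lifting and checking.

Call:
apply_moves:
  deltas:
    - [0.04,[0,0,0],[0,0,-5]]
    - [0.04,[0,0,0],[0,0,-10]]
    - [0.04,[0,0,-0.02],[0,0,-10]]
    - [0.04,[0,0,-0.06],[0,0,-10]]
    - [0.04,[0,0,-0.1],[0,0,-10]]
    - [0.04,[0,0,-0.14],[0,0,-10]]
    - [0.04,[0,0,-0.14],[0,0,-10]]

```text
time: 25.32
ee_pos: [659.3, -55.5, 201.6]
ee_rot: [-2.6, 1.76, -0.014]
ft_force: [-0.1, 0.2, -0.5]
grip_width: 44.6
```

```bash
python3 - <<'E'
from h import *
stat(); goal(-250,0,250,-1)
f=cams.grab_frame("wrist");cv2.imwrite("pics/wrist7.png",cv2.convertScaleAbs(f["pixels"][:,:,::-1],alpha=1.8,beta=20))
f=cams.grab_frame("side"); p=f["pixels"][195:280,205:350,::-1]
p=cv2.convertScaleAbs(p,alpha=1.8,beta=10)
cv2.imwrite("pics/side7.png",cv2.resize(p,None,fx=5,fy=5,interpolation=cv2.INTER_CUBIC))
E
```

```text
t 25.325 loc [2.7 0.8] z 201.6 psi -0.852 tilt [ 0.009 -0.003] q1,q6 [-0.085  1.107] F [-0.1  0.2 -0.5] M [-0.06 -0.    0.05] w 44.6
shift m [-0.1654  0.1904 -0.0507] turn deg [-0.42 -0.34  8.46]
```

View pics/wrist7.png

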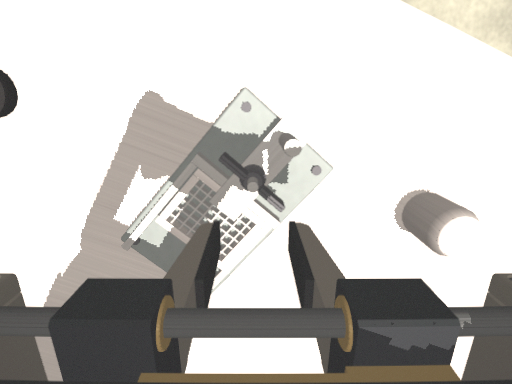

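View pics/side7.png

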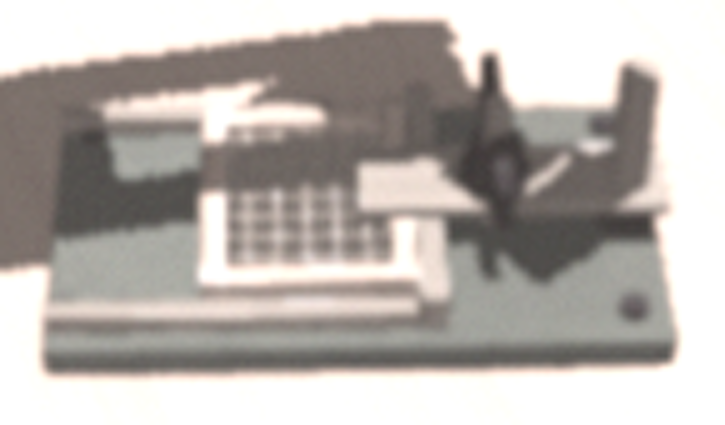

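The wings lie along y (wrist (225,157) to (281,206)), the grid touches the stop (side crop about (420,255)), and the strap is over the rim. I'll retreat and confirm from the top camera.

Call:
apply_moves:
  deltas:
    - [0.04,[-0.03,0.035,-0.01],[0,0,0]]
    - [0.04,[-0.06,0.07,-0.02],[0,0,0]]
    - [0.04,[-0.09,0.105,-0.03],[0,0,0]]
    - [0.04,[-0.12,0.14,-0.04],[0,0,0]]
    - [0.04,[-0.15,0.17,-0.05],[0,0,0]]
    - [0.04,[-0.165,0.19,-0.05],[0,0,0]]
    - [0.04,[-0.165,0.19,-0.05],[0,0,0]]
    - [0.04,[-0.165,0.19,-0.05],[0,0,0]]

```text
time: 26.42
ee_pos: [419.5, 27.2, 246.2]
ee_rot: [2.601, -1.76, 0.005]
ft_force: [-0.0, -0.2, 0.4]
grip_width: 43.9
```

```bash
python3 - <<'E'
from h import *
stat()
f=cams.grab_frame("top"); p=f["pixels"][135:265,235:340,::-1]
p=cv2.convertScaleAbs(p,alpha=1.6,beta=10)
cv2.imwrite("pics/top8.png",cv2.resize(p,None,fx=4.6,fy=4.6,interpolation=cv2.INTER_CUBIC))
cv2.imwrite("pics/top8f.png",f["pixels"][:,:,::-1])
E
```

```text
t 26.425 loc [-250.9   -0.8] z 246.2 psi -0.852 tilt [ 0.002 -0.003] q1,q6 [0.064 1.255] F [-0.  -0.2  0.4] M [-0.05 -0.    0.02] w 43.9
```

View pics/top8.png

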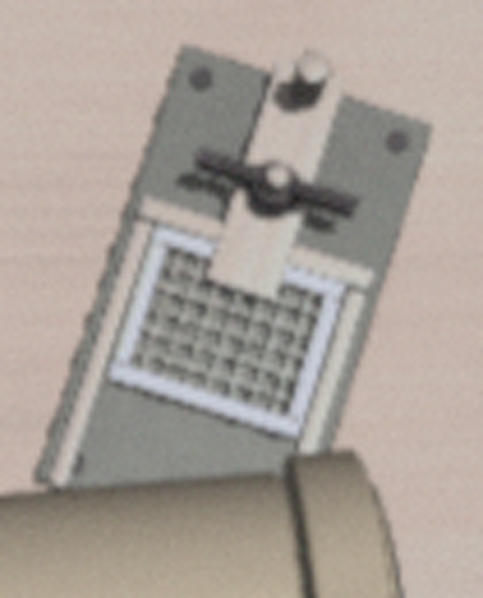

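View pics/top8f.png

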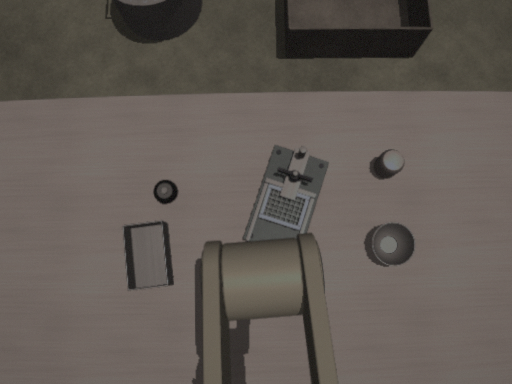

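```bash
python3 - <<'E'
from h import *
f=cams.grab_frame("top")
T=lambda l:np.array(l,float)/4.6+[235,135]-.4
w=np.array([w2l(p) for p in onz(f,T([(198,157),(355,211)]),68)]);d=w[0]-w[1];print("wing",np.degrees(np.arctan2(d[1],d[0])))
print("grid front",[w2l(p).round(1) for p in onz(f,T([(110,377),(298,437)]),36)])
print(workorder.finish_job()); stat()
E
```

```text
wing 88.86326532935172
grid front [array([-123.6,   53.2]), array([-122.6,  -54.1])]
the job is handed in; nothing more can be done
None
the job is handed in; nothing more can be done
```

The grid is pushed home against the back stop and the wing nut is wound down onto its hard stop. I handed the job in at about 26.5 s on the robot's clock. No verdict was reported.

**What I did:**
- **Grid:** I pushed the middle of its front rim with the shut fingers until the force rose from about 11 N to 30 N at the expected home position.
- **Wing nut:** I opened the fingers to 44 mm around the hub, so both pushed only the trailing faces. It took three clockwise strokes, lifting and turning back half a turn between them. The last stroke ended when the torque rose from 0.1 to 0.77 N m.
- **Finish:** I backed off, lifted and retreated clear of everything.

**Last checks (top camera):**
- **Wings:** they lie at 88.9° to the rails, against 90° fully down.
- **Grid:** its front edge reads x of about -123 mm, against -125 mm nominal. That 2 mm difference is within the camera calibration error.
- **Strap and bystanders:** the strap is seen over the grid's rim. The bowl, pan, shaker and wheel show no movement by eye; I did not measure them.
- **Arm:** the wrist force reads about 0, so nothing is being touched.

**Disagreement:** the first base position fit differed by about 2.5 mm between the top and side views. I used values close to the top view's, since they matched the hub and post.

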